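# Find the fullest nutrient tin by feel and hold it up

### The arm

A 6-joint arm with a two-finger parallel gripper is mounted at the origin on the work surface. World frame = base frame: x ahead of the robot, y to its left, z up, the work surface at z = 0. Lengths are in mm, angles in rad, forces in N, time in s.
With the tool pointing down it reaches from about 325 to 750 mm from the base axis. Payload 7.6 kg.
Tool frame: the origin (TCP) lies at the very end of the fingers, on their centre line; the grasp point (between the pads) lies 19 mm behind it; z points along the fingers, y is the line along which they close (so a half turn about z gives the same grasp; the last joint's range is limited). The gripper opens to 85 mm and grips with 20 to 120 N. Pads are 22 mm wide; open, the fingers measure 114 mm over their backs; the gripper's body (76 mm by 85 mm) begins 54 mm behind the grasp point. The pads swing forward as they close: fully open they stand 13 mm farther back than shut.
Start: joints at [1.108, 0.052, 1.401, -0, 1.689, -0.07], TCP at [200.944, 485.044, 231.323] pointing down, gripper open.
Joint ranges: [-2.9, 2.9], [-0.91, 2.17], [0.12, 2.37], [-1.06, 4.2], [0.26, 2.73], [-2.93, 2.93]. Speed limits (rad/s): [2.57, 2.57, 3.01, 3.14, 3.14, 3.14].

### API

Orientations are given as [roll, pitch, yaw] about the fixed x, y, z axes, in that order (R = Rz(yaw) Ry(pitch) Rx(roll)).
In Python, from bench import telemetry, viewer, env gives the robot as it stands.
- The arm moves only by the tool arm_command, never from a script. Its argument "motion" is text: rows parted by semicolons, each of 4 numbers parted by spaces: the shift along the tool's x, y, z in m, then the turn about the tool's z in rad. In form: x y z roll; .... A call has 1 to 20 rows; each row is the pose to reach, as a shift and turn from the pose commanded when the call began, along the tool's axes at that moment; what a row does not reach only later rows make up. A row lasts 1/8 s, in which the tool goes at most 62.5 mm and 10.7 degrees, less where a joint would pass 70% of its speed; a pose out of reach is approached as far as the arm can. A call with a gripper value outside its range is refused whole. "fingers" is the gripper command: -1 is shut, 1 is fully open, values between are in proportion, set as the call begins (left out, the last holds). The fingers move at their own pace and stop on an object; "newtons" is the grip in N (left out, the last holds). Time passes only in rows, so rows that repeat a pose let the fingers close. It gives the time, the measured TCP pose, the force, the opening and the grip force at its end, in the units of the state.
- telemetry.sense(): the state, without advancing time (a new reading comes with each control period).
- viewer.snapshot(name): name is "scene" or "top" or "wrist"; returns the picture (480x640x3 uint8, red, green, blue); there is no depth.
- viewer.camera_info(name): a dict with "fx", "fy", "cx", "cy" (pixels), "position" and "orientation" of the camera in the world; the wrist camera has in their place "T_tool_cam" (4x4, takes a point from camera to tool coordinates, whose origin is the TCP and whose axes are the flange's). Camera axes: x right, y down, z forward; pixel columns grow to the right and rows downward; lengths in mm; the calibration is good to about 2 mm. A picture is of the moment at which its call begins: read the wrist's pose just before it. camera_info takes no time and is no camera call.
- env.sign_off(): hands the job in; it is judged then, once.
The state is a dict: "clock": time; "joint_pos": joint angles; "dq": joint speeds; "joint_torque": joint torques, N m; "eef_pos": TCP position; "eef_rot": TCP orientation; "wrist_force": force on the tool from outside, world axes, zero at the start; "moment": the same for the moment, N m; "grip_width": finger opening in mm; "grip_force": force on a finger pad.
Only numpy, scipy, OpenCV 4.12 (cv2) and the standard library are available. Lean on these libraries where they do the work, as an engineer would, in place of code of your own. Each camera call takes 0.05 s, during which the arm holds its last target. There are 200 camera calls.

### The job

Three identical closed nutrient tins stand on the wooden board and only their weight tells which is fullest: working along the board from the robot's left to its right, lift each tin a little way straight up to heft it, and set it gently back upright on the board (the last may stay in the hand if it is the one). Then take the heaviest and hold it upright, about 25 cm above the table and clear of everything, and finish while still holding it there, with the other two tins standing on the board. Keep the tins upright and leave everything else where it is.

Things in the scene. Friction and masses are not known exactly. Their poses are not given: they have to be found in the camera images.
- tin_k_mid (a point): centre (half-way up, on the axis) of one of three identical closed nutrient tins: upright cylinder 58 mm in diameter, 80 mm high, teal with a white paper band and a steel lid; its z axis points up along the tin. Each weighs between 0.2 and 0.9 kg; one is at least 0.15 kg heavier than either other. They look alike and stand in any order, about 130 mm apart, in a row along the board
- tin_m_mid (a point): centre (half-way up, on the axis) of one of three identical closed nutrient tins: upright cylinder 58 mm in diameter, 80 mm high, teal with a white paper band and a steel lid; its z axis points up along the tin. Each weighs between 0.2 and 0.9 kg; one is at least 0.15 kg heavier than either other. They look alike and stand in any order, about 130 mm apart, in a row along the board
- tin_r_mid (a point): centre (half-way up, on the axis) of one of three identical closed nutrient tins: upright cylinder 58 mm in diameter, 80 mm high, teal with a white paper band and a steel lid; its z axis points up along the tin. Each weighs between 0.2 and 0.9 kg; one is at least 0.15 kg heavier than either other. They look alike and stand in any order, about 130 mm apart, in a row along the board
- board: fixed wooden board 200 mm (its x, pointing away from the robot) by 420 mm (its y, pointing to the robot's left), 10 mm thick, under the three tins; origin at the centre of its underside on the table, z up. White rings mark the three places on its centre line, at y = +130 mm (left), 0 (middle) and -130 mm (right). A tin standing on it has its centre 50 mm above the table
- cup_a: white seedling cup standing on the far half of the board, to the left, 50 mm across, 40 mm high, a sprout on top; origin at the centre of its underside. Leave alone
- meter: yellow pocket meter with a black end, lying along the near edge of the board, 155 x 24 x 18 mm; origin at the centre of its underside. Leave alone
- cup_b: white seedling cup on the table to the right, 50 mm across, 40 mm high; origin at the centre of its underside. Leave alone
- jug: clear plastic measuring jug with a handle, on the table to the right, 110 mm across, 140 mm high; origin at the centre of its underside. Leave alone
- cup_c: white seedling cup like cup_a, on the far half of the board, to the right, 50 mm across, 40 mm high; origin at the centre of its underside. Leave alone
- blue_jar: blue jar with a white label, on the table near the robot, to its left, 80 mm across, 110 mm high; origin at the centre of its underside. Leave alone
- tub: fixed blue grow tub with twelve seedling cups in its lid, on the left of the table; 460 mm (x) by 320 mm (y), 150 mm high; origin at the centre of its underside. An obstacle

How it is judged:
By the outcome, as a careful person would: the job done as asked, in the order asked, and still so for the second after the job is handed in, while the arm keeps its last pose, push and grip.
It also fails if it takes over 67 s, if anything falls off the work surface, if the arm or the gripper's body presses on something with over 40 N, if the wrist force passes 120 N, or if a joint passes its speed limit or range.

## Working session

There is one attempt and no reset: what is moved stays moved. The work goes in short steps, Python scripts to look and compute and a tool call to move; the robot and the scene stay as the last step left them, time stands still between calls to the robot, and variables do not carry over. Pictures are saved under pics/ and viewed, at most 10 in all, crops included, and the job is handed in when it is done.

Besides the shell and the picture viewer there is one more tool, called by a JSON object that holds its "method" and its "body", one argument or row to a line. arm_command: Moves the arm, as the interface text tells. Its arguments: {"type":"object","properties":{"motion":{"type":"string"},"fingers":{"type":"number"},"newtons":{"type":"number"}},"required":["motion"]}

```bash
mkdir -p pics
python3 - <<'E'
from bench import telemetry, viewer
import cv2
s=telemetry.sense();print(s)
for n in("scene","top"):
    print(n,viewer.camera_info(n))
    cv2.imwrite(f"pics/{n}0.png",viewer.snapshot(n)[:,:,::-1])
print(viewer.camera_info("wrist"))
E
```

```text
{'clock': 0.0, 'joint_pos': array([ 1.10769860e+00,  5.28232201e-02,  1.40177244e+00,  3.94899808e-05,
        1.68859228e+00, -7.03097126e-02]), 'dq': array([-2.85187487e-04,  9.99704459e-05, -1.43362166e-04, -4.33678581e-04,
       -7.15616432e-04,  1.31518050e-03]), 'joint_torque': array([ 7.39857060e-04, -3.81673694e+01, -3.60178149e+01,  1.13897725e-04,
        6.10896677e-03, -9.75158514e-06]), 'eef_pos': array([200.78497545, 484.74896546, 230.4554299 ]), 'eef_rot': array([-3.14000407e+00, -1.51198357e-04,  2.74880913e+00]), 'wrist_force': array([0.02262142, 0.43662572, 0.24060526]), 'moment': array([ 0.04490915,  0.02797282, -0.023208  ]), 'grip_force': 0.0, 'grip_width': 85.37306785146234}
scene {'fx': 458.8676112955298, 'fy': 458.8676112955298, 'cx': 322.4160280263214, 'cy': 234.06380843332474, 'position': array([1100.78546766, -353.07052268,  964.67900738]), 'orientation': array([-2.43544755,  0.0127628 ,  0.99083897])}
top {'fx': 529.5530291665401, 'fy': 529.5530291665401, 'cx': 320.08039548476836, 'cy': 247.29105106927065, 'position': array([ 336.02199622,   66.43525076, 1415.18038261]), 'orientation': array([-3.06288437, -0.0082936 , -1.54790891])}
{'fx': 330.56530933962347, 'fy': 330.56530933962347, 'cx': 318.22047472949043, 'cy': 239.2754676529249, 'T_tool_cam': array([[-3.53387692e-04, -9.53609052e-01, -3.01047589e-01,
         7.73490756e+01],
       [ 9.99999938e-01, -3.38400237e-04, -1.01931194e-04,
        -7.99212368e-01],
       [-4.67206579e-06, -3.01047606e-01,  9.53609112e-01,
        -1.43366653e+02],
       [ 0.00000000e+00,  0.00000000e+00,  0.00000000e+00,
         1.00000000e+00]])}
```

View pics/top0.png

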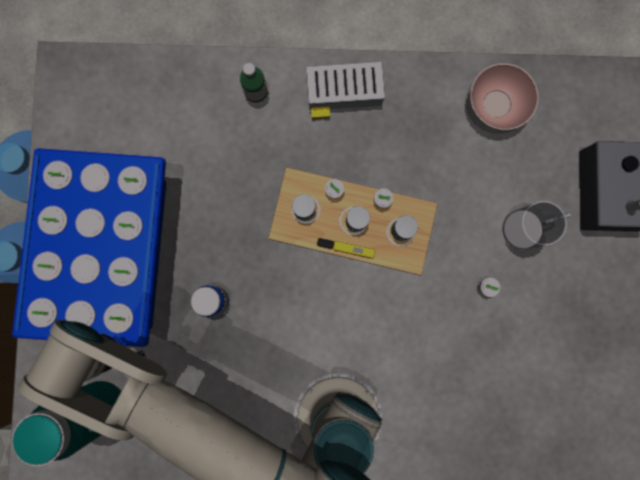

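View pics/scene0.png

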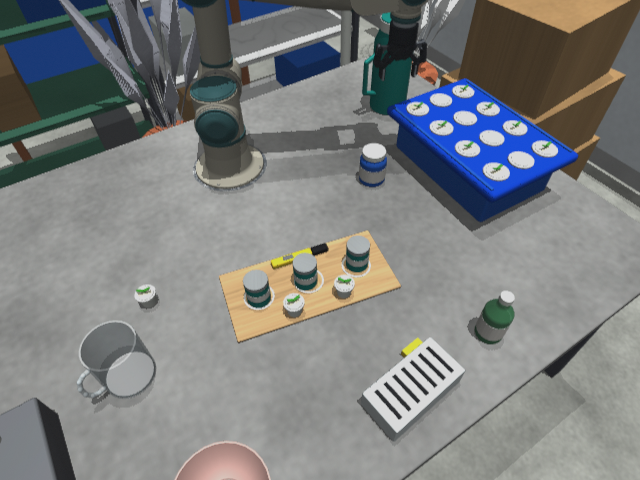

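The top view shows the board (270–437, 168–274) and tins with lids near (304,203), (356,214) and (404,225). The cups are on the far side at (334,188) and (384,198), and the meter is on the near side at (346,248). I'll enlarge the board.

```bash
cat > h.py <<'E'
import numpy as np
from bench import viewer
from scipy.spatial.transform import Rotation as R
def ray(ci,uv,z,T=None):
    if T is None: P=np.array(ci["position"]);M=R.from_euler('xyz',ci["orientation"]).as_matrix()
    else: P=T[:3,3];M=T[:3,:3]
    d=M@np.array([(uv[0]-ci["cx"])/ci["fx"],(uv[1]-ci["cy"])/ci["fy"],1])
    return P+d*(z-P[2])/d[2]
def wristT(s,ci):
    T=np.eye(4);T[:3,:3]=R.from_euler('xyz',s["eef_rot"]).as_matrix();T[:3,3]=s["eef_pos"]
    return T@ci["T_tool_cam"]
E
python3 - <<'E'
from h import *
import cv2
im=cv2.imread("pics/top0.png")[160:285,260:445]
cv2.imwrite("pics/c1.png",cv2.resize(im,None,fx=4,fy=4,interpolation=cv2.INTER_CUBIC))
ci=viewer.camera_info("top")
for n,u,z in[("L",(304,203),90),("M",(357,214),90),("R",(405,225),90),("c00",(285,168),10),("c10",(437,202),10),("c11",(421,274),10),("c01",(269,239),10),("cupa",(334,188),40),("cupc",(384,198),40),("m1",(318,243),18),("m2",(375,253),18),("jar",(206,301),110)]:print(n,ray(ci,u,z).round())
E
```

```text
L [552. 101.  90.]
M [527. -33.  90.]
R [ 502. -155.   90.]
c00 [659. 157.  10.]
c10 [ 576. -254.   10.]
c11 [ 382. -212.   10.]
c01 [466. 194.  10.]
cupa [602.  25.  40.]
cupc [ 579. -107.   40.]
m1 [458.  63.  18.]
m2 [435. -88.  18.]
jar [301. 334. 110.]
```

View pics/c1.png

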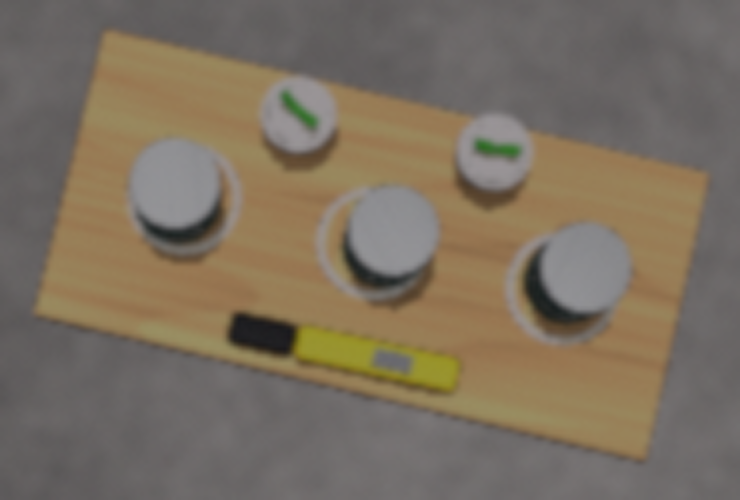

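```bash
cat >> h.py <<'E'
def delta(p,yaw):
    from bench import telemetry
    s=telemetry.sense();M=R.from_euler('xyz',s["eef_rot"]).as_matrix()
    d=M.T@(np.array(p)-s["eef_pos"]);t=-((yaw-s["eef_rot"][2]+np.pi/2)%np.pi-np.pi/2)
    print("delta m",(d/1000).round(4),"turn",round(t,3))
E
python3 - <<'E'
from h import *
ci=viewer.camera_info("top")
for n,u,z in[("L",(303.8,206),90),("M",(358.3,217.8),90),("R",(406.2,227),90),("rL",(305.8,210),10),("rM",(353.8,220.5),10),("rR",(400.7,231.8),10),("cupa",(334.5,188.5),40),("cupc",(383.5,198),40)]:print(n,ray(ci,u,z).round())
L=ray(ci,(303.8,206),90)
delta([L[0]-20,L[1],200],2.94)
E
```

```text
L [544. 101.  90.]
M [518. -37.  90.]
R [ 497. -158.   90.]
rL [546.  98.  10.]
rM [521. -31.  10.]
rR [ 494. -157.   10.]
cupa [601.  23.  40.]
cupc [ 578. -106.   40.]
delta m [-0.4457 -0.2304  0.0308] turn -0.191
```

{"method": "arm_command", "body": {
  "motion": "-0.05 -0.025 0 0; -0.1 -0.052 0 -0.03; -0.15 -0.078 0 -0.06; -0.2 -0.104 0.005 -0.09; -0.25 -0.13 0.01 -0.12; -0.3 -0.155 0.015 -0.15; -0.35 -0.18 0.02 -0.17; -0.4 -0.207 0.025 -0.19; -0.43 -0.222 0.03 -0.19; -0.446 -0.23 0.03 -0.19; -0.446 -0.23 0.03 -0.19; -0.446 -0.23 0.03 -0.19",
  "fingers": 1,
  "newtons": 60
}}

```text
clock: 1.6
eef_pos: [524.5, 102.9, 201.6]
eef_rot: [3.141, 0.0, 2.94]
wrist_force: [0.4, -0.3, 0.0]
grip_width: 85.2
grip_force: 0.0
```

Run:
```python
from h import *
from bench import telemetry
import cv2
s=telemetry.sense();im=viewer.snapshot("wrist");cv2.imwrite("pics/w1.png",im[:,:,::-1])
np.save("w1.npy",wristT(s,viewer.camera_info("wrist")))
print(s["clock"],s["eef_pos"],s["eef_rot"],s["wrist_force"])
```

```text
1.6 [524.46696017 102.9431746  201.60297488] [3.14107153e+00 9.00605571e-05 2.94008539e+00] [ 0.38949056 -0.26997442  0.04313063]
```

View pics/w1.png

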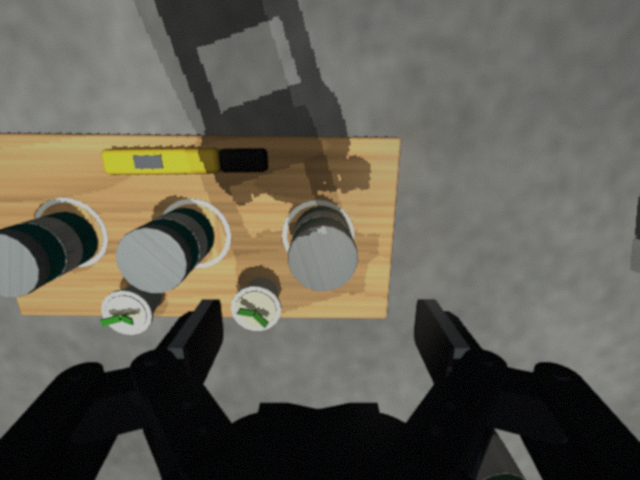

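The wrist view shows the left tin's lid at (323,254), the middle lid at (152,256) and the right lid at about (8,262). The left ring is at (319,234), and the board edges are level in the image, so the yaw is right.

Run:
```python
from h import *
ci=viewer.camera_info("wrist");T=np.load("w1.npy")
for n,u,z in[("L",(323,254.5),90),("M",(152,256),90),("R",(8,262),90),("rL",(319,234),10),("rM",(191,235),10),("cupa",(256,308),40),("cupc",(127,312),40),("b",(400,137),10),("b2",(386,318),10)]:print(n,ray(ci,u,z,T).round(1))
L=ray(ci,(323,254.5),90,T)
delta([L[0],L[1],41],2.94)
```

```text
L [540.9 102.9  90. ]
M [514. -35.  90.]
R [ 495.1 -153.4   90. ]
rL [546.5  98.6  10. ]
rM [520.4 -34.3  10. ]
cupa [602.9  20.5  40. ]
cupc [ 580.5 -112.1   40. ]
b [466.2 195.   10. ]
b2 [660.6 153.9  10. ]
delta m [-0.0161  0.0031  0.1607] turn 0.0
```

{"method": "arm_command", "body": {
  "motion": "-0.017 0.002 0.03 0; -0.017 0.002 0.07 0; -0.017 0.002 0.11 0; -0.017 0.002 0.14 0; -0.017 0.002 0.155 0; -0.017 0.002 0.16 0; -0.017 0.002 0.16 0; -0.017 0.002 0.16 0"
}}

```text
clock: 2.65
eef_pos: [542.8, 100.5, 42.7]
eef_rot: [3.141, 0.002, 2.939]
wrist_force: [0.0, 0.7, -0.3]
grip_width: 85.6
grip_force: 0.0
```

{"method": "arm_command", "body": {
  "motion": "0 0 0 0; 0 0 0 0; 0 0 0 0; 0 0 0 0; 0 0 0 0; 0 0 0 0; 0 0 0 0; 0 0 0 0",
  "fingers": -1,
  "newtons": 60
}}

```text
clock: 3.65
eef_pos: [542.9, 100.9, 42.5]
eef_rot: [3.14, 0.002, 2.939]
wrist_force: [0.5, 3.6, 5.5]
grip_width: 56.8
grip_force: 64.8
```

{"method": "arm_command", "body": {
  "motion": "0 0 -0.005 0; 0 0 -0.012 0; 0 0 -0.02 0; 0 0 -0.03 0; 0 0 -0.036 0; 0 0 -0.04 0; 0 0 -0.04 0; 0 0 -0.04 0; 0 0 -0.04 0; 0 0 -0.04 0; 0 0 -0.04 0; 0 0 -0.04 0; 0 0 -0.04 0; 0 0 -0.04 0"
}}

```text
clock: 5.4
eef_pos: [542.0, 100.4, 81.3]
eef_rot: [3.142, 0.0, 2.939]
wrist_force: [0.3, -0.0, -7.0]
grip_width: 57.1
grip_force: 65.2
```

{"method": "arm_command", "body": {
  "motion": "0 0 0 0; 0 0 0 0"
}}

```text
clock: 5.65
eef_pos: [542.0, 100.4, 81.3]
eef_rot: [3.142, -0.0, 2.939]
wrist_force: [-0.2, -0.7, -6.5]
grip_width: 57.1
grip_force: 65.2
```

{"method": "arm_command", "body": {
  "motion": "0 0 0.008 0; 0 0 0.016 0; 0 0 0.024 0; 0 0 0.03 0; 0 0 0.034 0; 0 0 0.036 0; 0 0 0.038 0; 0 0 0.039 0; 0 0 0.039 0; 0 0 0.039 0"
}}

```text
clock: 6.9
eef_pos: [542.1, 100.4, 42.5]
eef_rot: [3.141, 0.0, 2.939]
wrist_force: [-0.1, -0.3, -5.9]
grip_width: 56.7
grip_force: 65.4
```

{"method": "arm_command", "body": {
  "motion": "0 0 0.0005 0; 0 0 0.001 0; 0 0 0.001 0; 0 0 0.001 0"
}}

```text
clock: 7.4
eef_pos: [542.2, 100.4, 42.5]
eef_rot: [3.141, 0.001, 2.939]
wrist_force: [-5.3, -0.2, 4.5]
grip_width: 56.8
grip_force: 65.4
```

{"method": "arm_command", "body": {
  "motion": "0 0 0 0; 0 0 0 0; 0 0 0 0; 0 0 0 0; 0 0 0 0; 0 0 0 0; 0 0 -0.01 0; 0 0 -0.04 0; 0 0 -0.08 0; 0 0 -0.12 0; 0 0 -0.145 0; 0 0 -0.15 0; 0 0 -0.15 0",
  "fingers": 1
}}

```text
clock: 9.02
eef_pos: [541.8, 100.4, 190.8]
eef_rot: [-3.142, -0.0, 2.939]
wrist_force: [-0.2, 0.3, -1.0]
grip_width: 85.6
grip_force: 0.0
```

Run:
```python
from h import *
from bench import telemetry
s=telemetry.sense();print(s["eef_pos"],s["eef_rot"],s["wrist_force"],s["grip_width"])
delta([514,-36,190],2.94)
delta([496,-155,190],2.94)
```

```text
[541.78769492 100.37248582 190.81317363] [-3.14153030e+00 -4.96406498e-04  2.93886411e+00] [-0.22658833  0.3481969  -0.97743096] 85.55375996617553
delta m [-0.0002 -0.1392  0.0008] turn -0.001
delta m [-0.0066 -0.2594  0.0008] turn -0.001
```

{"method": "arm_command", "body": {
  "motion": "0.005 -0.03 0 0; 0.01 -0.07 0 0; 0.015 -0.11 0 0; 0.02 -0.135 0 0; 0.02 -0.139 0 0; 0.02 -0.139 0 0; 0.02 -0.139 0 0"
}}

```text
clock: 9.9
eef_pos: [494.6, -31.0, 190.9]
eef_rot: [3.141, -0.001, 2.94]
wrist_force: [0.2, 0.4, 0.6]
grip_width: 85.4
grip_force: 0.0
```

Run:
```python
from h import *
from bench import telemetry
import cv2
s=telemetry.sense();im=viewer.snapshot("wrist");cv2.imwrite("pics/w2.png",im[:,:,::-1])
np.save("w2.npy",wristT(s,viewer.camera_info("wrist")))
print(s["clock"],s["eef_pos"],s["eef_rot"],s["wrist_force"])
```

```text
9.9 [494.5564123  -30.95424903 190.85265135] [ 3.14131990e+00 -6.30762272e-04  2.93983351e+00] [0.20975746 0.41217206 0.59175686]
```

View pics/w2.png

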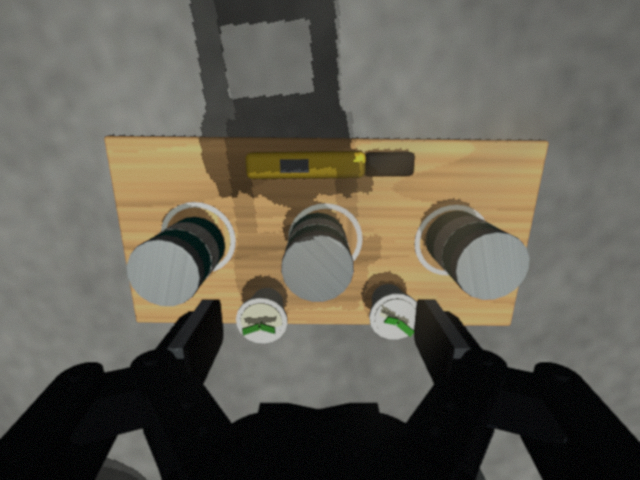

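The left tin stands upright on its ring, with its lid at (492,263). The middle lid is at (318,266) and the right lid at (164,270).

Run:
```python
from h import *
ci=viewer.camera_info("wrist");T=np.load("w2.npy")
for n,u,z in[("L",(492,264),90),("M",(318,266),90),("R",(164,270),90)]:
  L=ray(ci,u,z,T);print(n,L.round(1));delta([L[0],L[1],41],2.94)
```

```text
L [541.8  99.4  90. ]
delta m [-0.0203  0.1371  0.15  ] turn -0.0
M [515.7 -36.2  90. ]
delta m [-0.0219 -0.001   0.1499] turn -0.0
R [ 494.4 -157.3   90. ]
delta m [-0.0252 -0.1238  0.1499] turn -0.0
```

{"method": "arm_command", "body": {
  "motion": "-0.015 -0.001 0.02 0; -0.021 -0.001 0.06 0; -0.021 -0.001 0.1 0; -0.021 -0.001 0.13 0; -0.021 -0.001 0.145 0; -0.021 -0.001 0.149 0; -0.021 -0.001 0.149 0; -0.021 -0.001 0.149 0"
}}

```text
clock: 10.95
eef_pos: [515.6, -37.0, 43.6]
eef_rot: [3.141, 0.002, 2.939]
wrist_force: [0.4, 0.6, 0.2]
grip_width: 85.3
grip_force: 0.0
```

{"method": "arm_command", "body": {
  "motion": "0 0 0 0; 0 0 0 0; 0 0 0 0; 0 0 0 0; 0 0 0 0; 0 0 0 0; 0 0 0 0; 0 0 0 0",
  "fingers": -1
}}

```text
clock: 11.95
eef_pos: [515.4, -37.0, 43.2]
eef_rot: [3.141, 0.002, 2.939]
wrist_force: [-0.1, -0.1, 6.4]
grip_width: 56.6
grip_force: 64.4
```

{"method": "arm_command", "body": {
  "motion": "0 0 -0.005 0; 0 0 -0.012 0; 0 0 -0.02 0; 0 0 -0.03 0; 0 0 -0.036 0; 0 0 -0.04 0; 0 0 -0.04 0; 0 0 -0.04 0; 0 0 -0.04 0; 0 0 -0.04 0; 0 0 -0.04 0; 0 0 -0.04 0; 0 0 -0.04 0; 0 0 -0.04 0"
}}

```text
clock: 13.7
eef_pos: [514.8, -36.9, 82.3]
eef_rot: [3.141, 0.0, 2.939]
wrist_force: [0.2, -0.1, -3.9]
grip_width: 57.0
grip_force: 64.4
```

{"method": "arm_command", "body": {
  "motion": "0 0 0 0; 0 0 0 0"
}}

```text
clock: 13.95
eef_pos: [514.8, -36.9, 82.3]
eef_rot: [3.142, 0.0, 2.939]
wrist_force: [-0.7, -0.0, -2.7]
grip_width: 56.8
grip_force: 64.4
```

{"method": "arm_command", "body": {
  "motion": "0 0 0.008 0; 0 0 0.016 0; 0 0 0.024 0; 0 0 0.03 0; 0 0 0.034 0; 0 0 0.036 0; 0 0 0.038 0; 0 0 0.039 0; 0 0 0.0395 0; 0 0 0.04 0; 0 0 0.04 0; 0 0 0.04 0"
}}

```text
clock: 15.45
eef_pos: [515.0, -37.0, 43.3]
eef_rot: [3.142, 0.001, 2.939]
wrist_force: [-4.2, 0.1, 5.7]
grip_width: 57.2
grip_force: 64.3
```

In contact. I'll release, go up and over to the right tin, whose position I already have from two views.

{"method": "arm_command", "body": {
  "motion": "0 0 0 0; 0 0 0 0; 0 0 0 0; 0 0 0 0; 0 0 0 0; 0 0 0 0; 0 0 -0.01 0; 0 0 -0.04 0; 0 0 -0.08 0; 0 0 -0.12 0; 0 0 -0.145 0; 0 0 -0.15 0; 0 -0.03 -0.15 0; 0 -0.07 -0.15 0; 0 -0.1 -0.15 0; 0 -0.118 -0.15 0; 0 -0.122 -0.15 0; 0 -0.122 -0.15 0; 0 -0.122 -0.15 0",
  "fingers": 1
}}

```text
clock: 17.82
eef_pos: [490.4, -155.6, 192.2]
eef_rot: [3.141, -0.0, 2.94]
wrist_force: [0.4, 0.1, -0.1]
grip_width: 85.1
grip_force: 0.0
```

Run:
```python
from h import *
from bench import telemetry
import cv2
s=telemetry.sense();im=viewer.snapshot("wrist");cv2.imwrite("pics/w3.png",im[:,:,::-1])
np.save("w3.npy",wristT(s,viewer.camera_info("wrist")))
print(s["clock"],s["eef_pos"],s["eef_rot"],s["wrist_force"])
delta([494.5,-156.5,41],2.94)
```

```text
17.825 [ 490.42437898 -155.61589737  192.21860136] [ 3.14125491e+00 -5.44481627e-05  2.93994428e+00] [ 0.40650676  0.05987382 -0.09151222]
delta m [-4.200e-03 -1.000e-04  1.513e-01] turn -0.0
```

View pics/w3.png

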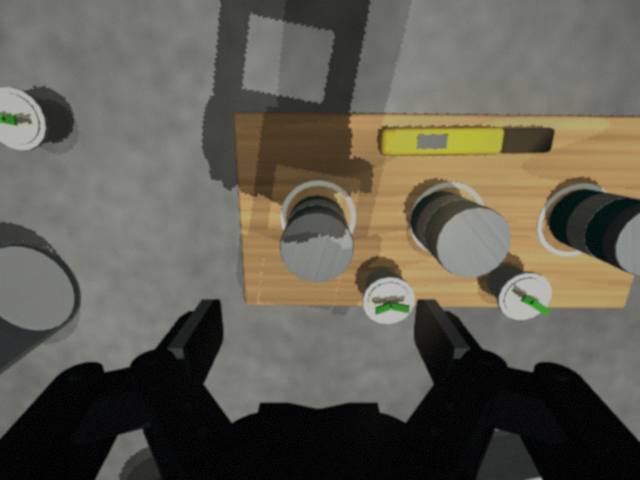

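The right lid is at (317,247). The middle and left tins are upright on their rings.

Run:
```python
from h import *
ci=viewer.camera_info("wrist");T=np.load("w3.npy")
for n,u,z in[("R",(317,247),90),("M",(473,241),90)]:
  L=ray(ci,u,z,T);print(n,L.round(1));delta([L[0],L[1],41],2.94)
```

```text
R [ 496.3 -158.5   90. ]
delta m [-0.0064 -0.0017  0.1513] turn -0.0
M [515.9 -38.3  90. ]
delta m [-0.0015  0.1201  0.1513] turn -0.0
```

{"method": "arm_command", "body": {
  "motion": "-0.006 -0.001 0.02 0; -0.006 -0.001 0.06 0; -0.006 -0.001 0.1 0; -0.006 -0.001 0.13 0; -0.006 -0.001 0.145 0; -0.006 -0.001 0.15 0; -0.006 -0.001 0.15 0; -0.006 -0.001 0.15 0"
}}

```text
clock: 18.88
eef_pos: [496.7, -158.9, 43.6]
eef_rot: [-3.141, 0.002, 2.939]
wrist_force: [-0.6, 0.0, 0.1]
grip_width: 85.5
grip_force: 0.0
```

{"method": "arm_command", "body": {
  "motion": "0 0 0 0; 0 0 0 0; 0 0 0 0; 0 0 0 0; 0 0 0 0; 0 0 0 0; 0 0 0 0; 0 0 0 0",
  "fingers": -1
}}

```text
clock: 19.88
eef_pos: [496.5, -158.7, 43.2]
eef_rot: [3.142, 0.002, 2.939]
wrist_force: [-0.4, 0.9, 5.9]
grip_width: 56.9
grip_force: 64.6
```

{"method": "arm_command", "body": {
  "motion": "0 0 -0.005 0; 0 0 -0.012 0; 0 0 -0.02 0; 0 0 -0.03 0; 0 0 -0.036 0; 0 0 -0.04 0; 0 0 -0.04 0; 0 0 -0.04 0; 0 0 -0.04 0; 0 0 -0.04 0; 0 0 -0.04 0; 0 0 -0.04 0; 0 0 -0.04 0; 0 0 -0.04 0"
}}

```text
clock: 21.62
eef_pos: [495.9, -158.6, 82.3]
eef_rot: [3.142, 0.0, 2.939]
wrist_force: [-0.3, -0.3, -4.5]
grip_width: 57.1
grip_force: 64.7
```

{"method": "arm_command", "body": {
  "motion": "0 0 0 0; 0 0 0 0"
}}

```text
clock: 21.88
eef_pos: [495.9, -158.6, 82.3]
eef_rot: [3.142, 0.0, 2.939]
wrist_force: [-0.2, 0.4, -6.0]
grip_width: 57.2
grip_force: 64.7
```

{"method": "arm_command", "body": {
  "motion": "0 0 0 0; 0 0 0 0"
}}

```text
clock: 22.12
eef_pos: [495.9, -158.7, 82.3]
eef_rot: [3.142, 0.0, 2.939]
wrist_force: [0.4, -0.5, -5.4]
grip_width: 56.5
grip_force: 64.7
```

The right tin reads about 5.3 N, against 6.8 N for the left. Readings are noisy, so I'll average more while still holding this one.

```bash
cat > avg.py <<'E'
from bench import telemetry,viewer
import numpy as np
f=[];q=[]
for i in range(20):
    viewer.snapshot("top");s=telemetry.sense();f.append(s["wrist_force"][2]);q.append(s["joint_torque"])
print(s["clock"],np.mean(f),np.std(f)/20**.5,np.mean(q,0).round(2))
E
python3 avg.py
```

```text
23.125 -4.838105890099762 0.08180566719056029 [-0.000e+00 -4.180e+01 -3.578e+01  0.000e+00 -1.000e-02 -0.000e+00]
```

{"method": "arm_command", "body": {
  "motion": "0 0 0.008 0; 0 0 0.016 0; 0 0 0.024 0; 0 0 0.03 0; 0 0 0.034 0; 0 0 0.036 0; 0 0 0.038 0; 0 0 0.039 0; 0 0 0.0395 0; 0 0 0.04 0; 0 0 0.04 0; 0 0 0.04 0"
}}

```text
clock: 24.62
eef_pos: [496.1, -158.7, 43.1]
eef_rot: [-3.142, 0.001, 2.939]
wrist_force: [-5.1, 2.3, 5.1]
grip_width: 57.0
grip_force: 64.7
```

{"method": "arm_command", "body": {
  "motion": "0 0 0 0; 0 0 0 0; 0 0 0 0; 0 0 0 0; 0 0 0 0; 0 0 0 0; 0 0 -0.01 0; 0 0 -0.04 0; 0 0 -0.08 0; 0 0 -0.12 0; 0 0 -0.145 0; 0 0 -0.15 0; 0 0.03 -0.15 0; 0 0.08 -0.15 0; 0.007 0.13 -0.15 0; 0.007 0.18 -0.15 0; 0.007 0.23 -0.15 0; 0.007 0.255 -0.15 0; 0.007 0.263 -0.15 0; 0.007 0.263 -0.15 0",
  "fingers": 1
}}

```text
clock: 27.12
eef_pos: [541.7, 100.0, 191.6]
eef_rot: [-3.141, -0.001, 2.939]
wrist_force: [-0.5, -0.8, 0.4]
grip_width: 85.1
grip_force: 0.0
```

{"method": "arm_command", "body": {
  "motion": "0 0 0 0; 0 0 0 0"
}}

```text
clock: 27.38
eef_pos: [542.0, 99.4, 192.3]
eef_rot: [-3.142, 0.0, 2.937]
wrist_force: [-0.2, 0.8, -0.6]
grip_width: 85.4
grip_force: 0.0
```

Run:
```python
from h import *
from bench import telemetry
import cv2
s=telemetry.sense();im=viewer.snapshot("wrist");cv2.imwrite("pics/w4.png",im[:,:,::-1])
print(s["clock"],s["eef_pos"],s["eef_rot"],s["wrist_force"],s["grip_width"])
delta([541.8,100.2,41],2.94)
```

```text
27.375 [541.97647955  99.44841527 192.32580359] [-3.14157996e+00  8.70798689e-05  2.93742618e+00] [-0.15674731  0.8086561  -0.64023456] 85.36009963793242
delta m [0.0003 0.0005 0.1514] turn -0.002
```

View pics/w4.png

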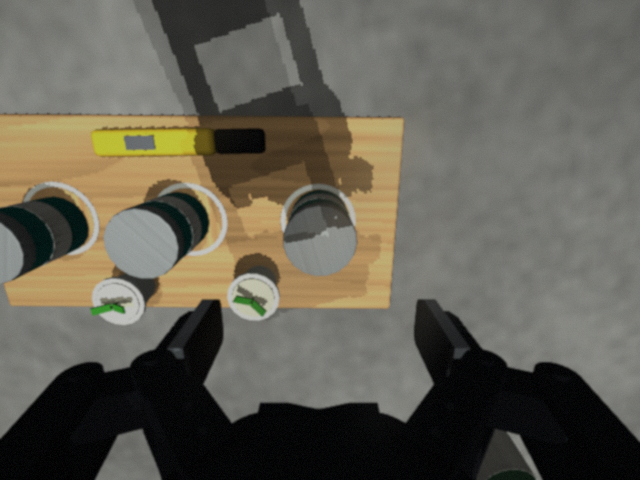

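All three tins are standing, and the left lid at (319,240) is centred between the fingers. I'll grasp it.

{"method": "arm_command", "body": {
  "motion": "0 0 0.03 0; 0 0 0.07 0; 0 0 0.11 0; 0 0 0.135 0; 0 0 0.147 0; 0 0 0.15 0; 0 0 0.15 0; 0 0 0.15 0"
}}

```text
clock: 28.42
eef_pos: [542.7, 100.4, 43.5]
eef_rot: [3.141, 0.002, 2.939]
wrist_force: [0.1, 0.5, -0.0]
grip_width: 85.1
grip_force: 0.0
```

{"method": "arm_command", "body": {
  "motion": "0 0 0 0; 0 0 0 0; 0 0 0 0; 0 0 0 0; 0 0 0 0; 0 0 0 0; 0 0 0 0; 0 0 0 0",
  "fingers": -1,
  "newtons": 70
}}

```text
clock: 29.42
eef_pos: [542.5, 100.5, 43.1]
eef_rot: [3.141, 0.001, 2.939]
wrist_force: [-0.1, 0.9, 6.2]
grip_width: 56.7
grip_force: 75.5
```

{"method": "arm_command", "body": {
  "motion": "0 0 -0.005 0; 0 0 -0.015 0; 0 0 -0.03 0; 0 0 -0.05 0; 0 0 -0.075 0; 0 0 -0.1 0; 0 0 -0.125 0; 0 0 -0.15 0; 0 0 -0.17 0; 0 0 -0.185 0; 0 0 -0.195 0; 0 0 -0.203 0; 0 0 -0.205 0; 0 0 -0.205 0; 0 0 -0.205 0; 0 0 -0.205 0; 0 0 -0.205 0; 0 0 -0.205 0"
}}

```text
clock: 31.68
eef_pos: [542.0, 100.4, 247.2]
eef_rot: [3.142, -0.0, 2.939]
wrist_force: [0.2, 0.0, -7.5]
grip_width: 57.0
grip_force: 75.9
```

```bash
python3 avg.py
python3 - <<'E'
from bench import telemetry,viewer
import cv2
s=telemetry.sense();print(s["eef_pos"],s["eef_rot"],s["grip_width"],s["grip_force"])
im=viewer.snapshot("scene")[:,:,::-1];cv2.imwrite("pics/s5.png",im)
E
```

```text
32.675 -7.063553646063849 0.09151367846725679 [ 0.000e+00 -4.498e+01 -3.969e+01 -1.000e-02 -2.000e-02 -0.000e+00]
[541.98977245 100.38045629 247.29957667] [3.14151294e+00 6.07136497e-07 2.93879103e+00] 56.72241881197297 75.86042761802673
```

View pics/s5.png

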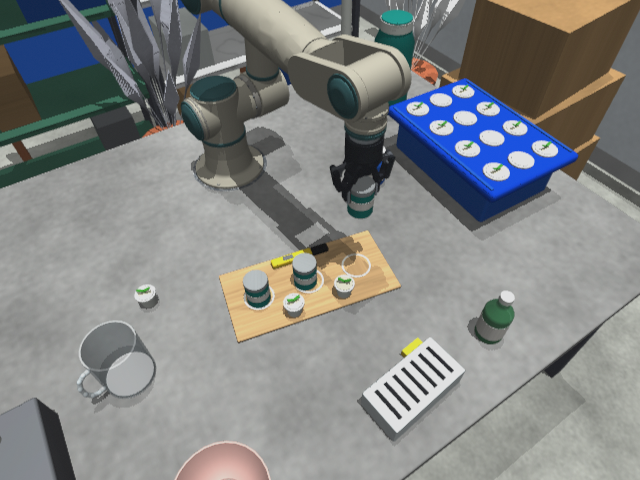

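The scene view shows the left tin held upright at (360,200). The other two stand on the board at (257,290) and (305,272), and everything else is where it was. The held tin reads 7.06 N, against 4.84 N and about 3.3 N for the other two, so it is the heaviest. Its centre is about 255 mm above the table.

```bash
python3 -c "
from bench import env;print(env.sign_off())"
```

```text
the job is handed in; nothing more can be done
None
```

I hefted the three tins from left to right. The left one is the heaviest at about 0.72 kg, against about 0.34 kg (middle) and 0.49 kg (right), and I handed in holding it upright with its centre about 25 cm above the table and the other two standing on the board.

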